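Stand the vial ready and hold the incubator's sprung lid at its pointer

TASK

Get the tall amber vial ready for loading: stand it upright and centred on the small round top of the raised metal stand, and let go of it. Then lift the incubator's sprung lid, which has a bar on it to take hold of, until the lid is parallel with the steel pointer at its side, and keep holding it steady there: you finish while still holding the lid, which would fall shut if let go. Do not shift the pointer or the short vial, the dish and the carton nearby.

Things in the scene. Friction and masses are not known exactly. Their poses are not given: they have to be found in the camera images.
- vial: The tall capped vial: an amber glass cylinder with a blue screw cap, 28 mm in diameter (cap 27 mm), 95 mm tall, about 60 g. Starts upright on the bench, on the robot's left or right. Origin at the centre of its underside, z up along it.
- short_vial: Bystander: a capped vial of the same glass and cap and diameter but only 55 mm tall, upright on the bench. Origin at the centre of its underside.
- dish: Bystander: white ceramic bowl, 90 mm across, 35 mm high. Origin at the centre of its underside.
- carton: Bystander: cardboard carton 40 x 70 x 35 mm high. Origin at the centre of its underside.
- stand: Fixed aluminium stand, 90 mm high: round foot 90 mm across and 12 mm high, a thin stem 22 mm across, and a flat round top 44 mm across on which the vial goes; the top surface is 90 mm above the origin. Starts on the other side of the incubator from the vial. Origin at the centre of its underside.
- incubator: Fixed white box-shaped incubator, 200 (x) x 240 (y) x 90 mm high, on the bench before the robot, front (-x face, with display and keys) roughly towards the robot. Origin at the centre of its underside; x points from front to back, y to its left, z up.
- lid: Its grey lid, 200 x 240 x 10 mm, about 350 g, starts shut. Origin on the hinge axis: middle of the lid's back edge, on its underside, 90.5 mm above the bench. Hinge axis = its own y (level, along the incubator's y). Shut, its axes match the incubator's: it extends 200 mm along its -x. Opening lifts the front edge (positive turn about y), to 1.35 rad at most. A spring pulls it shut at every angle.
- lid_bar (a point): Middle of the lid's lifting bar: round steel, 12 mm diameter, 120 mm long, along the lid's y above its front edge; in the lid's frame at x = -180, y = 0, z = +50 mm (axis 40 mm above the lid's upper face). Uprights 56 mm either side of the middle leave 104 mm free. Lifting at the bar takes about 4 N at first, 6 N at 0.85 rad. Axes are the lid's.
- pointer: Steel pointer: flat bar 10 mm high, 5 mm thick, with a 26 mm disc at its end, reaching along its own -x from a pivot on the hinge line, 12 mm outside the incubator's left (+y) side. Set at the angle wanted of the lid, 0.45 to 0.85 rad up from level. Origin on the pivot, 95.5 mm above the bench; the lid is right when its x axis is parallel to the pointer's. Stiff friction holds it.
- pointer_tip (a point): Centre of the disc at the pointer's end, 185 mm from the pivot along the pointer's -x.

How it is judged:
By the outcome, as a careful person would: the job done as asked, in the order asked, and still so for the second after the job is handed in, while the arm keeps its last pose, push and grip.
It also fails if it takes over 72 s, if anything falls off the work surface, if the arm or the gripper's body presses on something with over 40 N, if the wrist force passes 120 N, or if a joint passes its speed limit or range.

ROBOT

A 7-joint arm with a two-finger parallel gripper is mounted at the origin on the work surface. World frame = base frame: x ahead of the robot, y to its left, z up, the work surface at z = 0. Lengths are in m, angles in rad, forces in N, time in s.
With the tool pointing down it reaches from about 0.4 to 0.85 m from the base axis. Payload 4.5 kg.
Tool frame: the origin (TCP) lies at the very end of the fingers, on their centre line; the grasp point (between the pads) lies 19 mm behind it (r.grip_depth is the z of the grasp point in the tool frame, in m); z points along the fingers, y is the line along which they close (so a half turn about z gives the same grasp; the last joint's range is limited). The gripper opens to 88 mm and grips with 3 to 60 N. Pads are 18 mm wide; open, the fingers measure 123 mm over their backs; the gripper's body (75 mm by 187 mm) begins 45 mm behind the grasp point.
Start: joints at [0.034, 0.689, -0.195, 1.565, 0.157, 0.902, -0.215], TCP at [0.625, 0, 0.239] pointing down, gripper open.
Joint ranges: [-3.01, 3.01], [-0.46, 2.08], [-1.47, 1.51], [0.13, 2.56], [-1, 4.14], [0.04, 2.09], [-2.66, 2.66]. Speed limits (rad/s): [2.57, 2.57, 3.14, 3.14, 3.14, 3.14, 3.14].

INTERFACE

Orientations are given as a unit quaternion [x, y, z, w].
In Python, from plant import r gives the robot as it stands.
- The arm moves only by the tool step_hand, called in YAML: its name, and indented under it one key for each argument. Schema: {"type":"object","properties":{"segments":{"type":"object","properties":{"moves":{"type":"array","items":{"type":"array","items":{"type":"number"},"minItems":7,"maxItems":7},"minItems":1,"maxItems":10}},"additionalProperties":false,"required":["moves"]},"clamp_n":{"type":"number"},"only":{"type":"string"},"quiet":{"type":"boolean"},"lines":{"type":"string"}},"required":["segments"],"additionalProperties":false}. segments is an object whose key "moves" holds a list of rows, 1 to 10 of them, each of 7 numbers: the opening from 0.0 (shut) to 1.0 (fully open), then dx, dy, dz in shares of 750 mm (1.0 is 750 mm), then a rotation vector rx, ry, rz in normalised numbers (1 is pi/2 rad); each row is the pose to reach, as a shift and turn from the pose commanded when the call began, along the tool's axes at that moment; what a row does not reach only later rows make up. A row lasts 1/10 s, in which the tool goes at most 0.05 m and 0.15 rad, less where a joint would pass 70% of its speed; a pose out of reach is approached as far as the arm can. The fingers move at their own pace and stop on an object; clamp_n is the grip in N (left out, the last holds). Time passes only in rows, so rows that do not move let the fingers close. The tool returns the time, the measured TCP pose, the force, the opening and the grip force at its end. only (a regular expression) keeps the lines of the reply that match it, lines (a string "A,B") keeps lines A to B, and quiet returns only ok. A shift or turn number past 1, either way, is cut back to 1. Input that does not fit is refused with a message, and nothing moves.
- r.get_state(): the state, without advancing time (a new reading comes with each control period).
- r.snapshot(name): name is "scene" or "side" or "wrist"; returns the picture (400x640x3 uint8, red, green, blue); there is no depth.
- r.camera_params(name): a dict with "fx", "fy", "cx", "cy" (pixels), "k1" (the pictures are not rectified: a ray, as slopes to the right and down, at radius r is drawn at 1 + k1 r^2 times it, then the intrinsics apply), "rvec" (rotation vector, rad) and "tvec" (3), from world to camera coordinates, as OpenCV has them. Camera axes: x right, y down, z forward; pixel columns grow to the right and rows downward; lengths in m; the calibration is good to about 2 mm. A picture is of the moment at which its call begins: read the wrist's pose just before it. camera_params takes no time and is no camera call; for the wrist camera it gives the pose at the moment of the call.
- r.finish_job(): hands the job in; it is judged then, once.
The state is a dict: "clock": time; "q": joint angles; "qd": joint speeds; "joint_torque": joint torques, N m; "tool_pos": TCP position; "eef_rot": TCP orientation; "contact_force": force on the tool from outside, world axes, zero at the start; "moment": the same for the moment, N m; "opening": opening from 0.0 (shut) to 1.0 (fully open); "finger_force": force on a finger pad.
Only numpy, scipy, OpenCV 4.12 (cv2) and the standard library are available. Lean on these libraries where they do the work, as an engineer would, in place of code of your own. Each camera call takes 0.05 s, during which the arm holds its last target. There are 200 camera calls.

## Working session

There is one attempt and no reset: what is moved stays moved. The work goes in short steps, Python scripts to look and compute and a tool call to move; the robot and the scene stay as the last step left them, time stands still between calls to the robot, and variables do not carry over. Pictures are saved under pics/ and viewed, at most 10 in all, crops included, and the job is handed in when it is done.

```bash
ls; mkdir -p pics
```

Run:
```python
from plant import r
import cv2,numpy as np
s=r.get_state();print(s['tool_pos'],s['eef_rot'],s['opening'],s['clock'])
for n in("scene","side"):
    cv2.imwrite(f"pics/{n}0.png",r.snapshot(n)[:,:,::-1]);print(n,r.camera_params(n))
print(r.camera_params("wrist"))
```

```text
pics
plant.py
[ 6.24359234e-01 -5.87900932e-05  2.37905197e-01] [ 7.07079091e-01  7.07133854e-01 -7.07943240e-04 -6.07837629e-04] 1.0004410188339694 0.0
scene {'fx': 425.1534176162154, 'fy': 425.1534176162154, 'cx': 323.9207575628414, 'cy': 196.34136894840523, 'k1': -0.04142721078753579, 'rvec': array([ 1.26350607,  2.35729723, -0.88404229]), 'tvec': array([ 0.30567208, -0.29798657,  1.36053354])}
side {'fx': 436.9611402431402, 'fy': 436.9611402431402, 'cx': 317.8666152581597, 'cy': 189.53903398371938, 'k1': 0.006308498219925165, 'rvec': array([ 2.20410372, -0.29901194,  0.17765524]), 'tvec': array([-0.5446647 ,  0.17358033,  1.03431541])}
{'fx': 287.49213918769675, 'fy': 287.49213918769675, 'cx': 318.54277662257493, 'cy': 198.27488660700251, 'k1': -0.0034644560416301827, 'rvec': array([-2.88151543e+00,  6.18366917e-05,  2.83978297e-03]), 'tvec': array([-0.62360912, -0.03495679,  0.38851972])}
```

View pics/scene0.png

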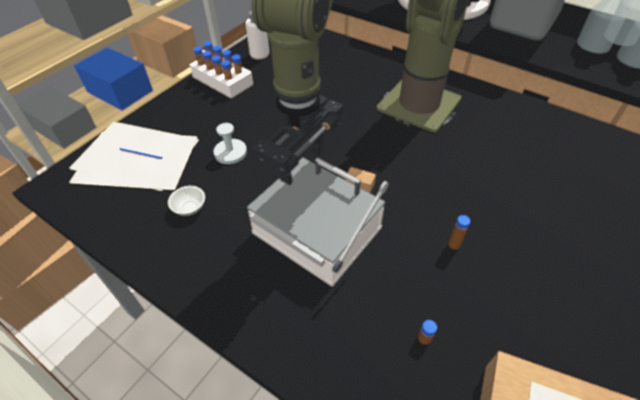

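View pics/side0.png

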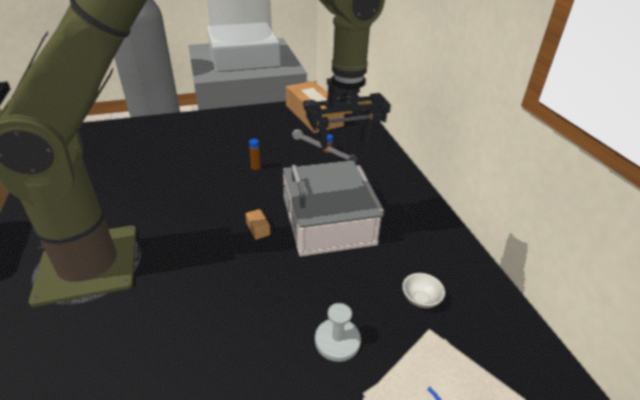

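The scene view shows the tall vial at about (459,232), the short vial at (428,332), the stand at (228,143), the dish at (187,200), and the carton at (362,180) behind the lid bar. The pointer runs from (337,266) to (384,186). The side view shows the vial at (255,155), the stand top at (339,313), the bar at about (298,190), and the pointer disc at (297,134).

Create h.py:
```python
from plant import r
import cv2,numpy as np
from scipy.spatial.transform import Rotation as R
def cam(n):
    p=r.camera_params(n);K=np.array([[p['fx'],0,p['cx']],[0,p['fy'],p['cy']],[0,0,1]])
    return K,np.array([p['k1'],0,0,0.]),np.array(p['rvec']),np.array(p['tvec'])
def ray(c,uv):
    K,d,rv,tv=c;x=cv2.undistortPoints(np.array([[uv]],float),K,d)[0,0]
    M=R.from_rotvec(rv).as_matrix();v=M.T@np.array([x[0],x[1],1]);return -M.T@tv,v/np.linalg.norm(v)
def plane(c,uv,z):
    o,v=ray(c,uv);return o+v*(z-o[2])/v[2]
def tri(obs):
    A=0;b=0;rs=[ray(c,u) for c,u in obs]
    for o,v in rs:
        P=np.eye(3)-np.outer(v,v);A=A+P;b=b+P@o
    X=np.linalg.solve(A,b);return X,max(np.linalg.norm(np.cross(X-o,v)) for o,v in rs)
def proj(c,X): return cv2.projectPoints(np.array(X,float).reshape(-1,3),c[2],c[3],c[0],c[1])[0][:,0]
def blobs(img,lo,hi,box=None,amin=15):
    m=cv2.inRange(cv2.cvtColor(img,cv2.COLOR_RGB2HSV),np.array(lo),np.array(hi))
    if box is not None:
        k=np.zeros_like(m);k[box[1]:box[3],box[0]:box[2]]=1;m*=k
    n,l,s,c=cv2.connectedComponentsWithStats(m)
    return [(c[i].round(1),s[i].tolist()) for i in range(1,n) if s[i][4]>=amin],l
```

Run:
```python
from h import *
a=cv2.imread('pics/scene0.png')[:,:,::-1];b=cv2.imread('pics/side0.png')[:,:,::-1]
B=((100,120,80),(125,255,255));A=((3,150,30),(20,255,200))
S,D=cam('scene'),cam('side')
sc=[blobs(a,*B,(400,200,500,350))[0],blobs(b,*B,(240,130,345,160))[0]];print('caps',sc)
sa=[blobs(a,*A,(440,200,480,260))[0],blobs(b,*A,(240,130,270,175))[0]];print('amber',sa)
print('cap',tri([(S,sc[0][0][0]),(D,sc[1][0][0])]))
print('amb',tri([(S,sa[0][0][0]),(D,sa[1][0][0])]))
for n,im,bx in(('scene',a,(200,115,255,170)),('side',b,(305,295,370,365))):
    print(n,blobs(im,(0,0,120),(179,70,255),bx)[0])
for n,im,bx in(('scene',a,(200,110,255,170)),('side',b,(300,290,380,365))):
    cv2.imwrite(f'pics/st_{n}.png',cv2.resize(im[bx[1]:bx[3],bx[0]:bx[2],::-1],None,fx=6,fy=6,interpolation=0))
x,y=cv2.imread('pics/st_scene.png'),cv2.imread('pics/st_side.png')
h=max(x.shape[0],y.shape[0]);o=np.zeros((h,x.shape[1]+y.shape[1],3),np.uint8);o[:x.shape[0],:x.shape[1]]=x;o[:y.shape[0],x.shape[1]:]=y
o=cv2.resize(o,(798,int(h*798/o.shape[1])));cv2.imwrite('pics/st.png',o);print(o.shape)
```

```text
caps [[(array([463.2, 221. ]), [457, 214, 14, 15, 167]), (array([429.1, 326.8]), [421, 319, 17, 17, 216])], [(array([329.1, 137.3]), [326, 134, 7, 8, 47]), (array([253.4, 142.6]), [248, 138, 11, 10, 91])]]
amber [[(array([456.3, 238.1]), [449, 228, 17, 21, 199])], [(array([254.7, 159. ]), [249, 149, 12, 21, 185])]]
cap (array([0.60800943, 0.27022249, 0.16426817]), np.float64(0.08391278483838471))
amb (array([0.45110252, 0.30540557, 0.02656777]), np.float64(0.0010968333153833219))
scene [(array([228.4, 145.2]), [213, 122, 34, 42, 858])]
side [(array([337.3, 334. ]), [315, 303, 45, 58, 1820])]
(443, 798, 3)
```

View pics/st.png

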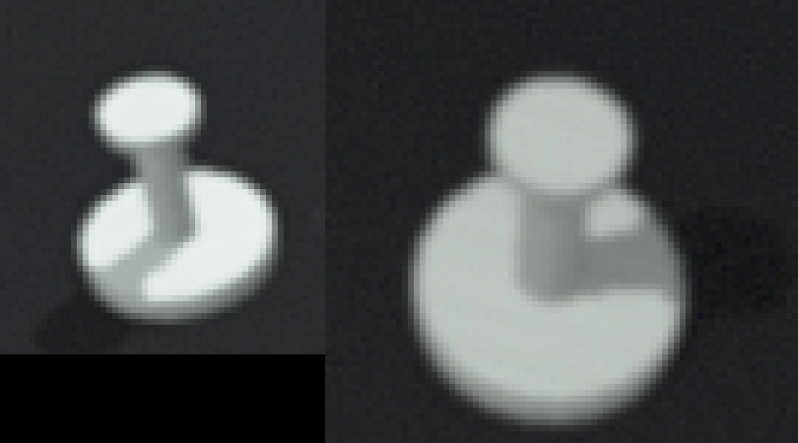

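The top disc centre sits at about (224.7,127.6) in the scene view and (339.6,312.0) in the side view.

Run:
```python
from h import *
S,D=cam('scene'),cam('side')
print('cap',tri([(S,(463.2,221)),(D,(253.4,142.6))]));print('stand',tri([(S,(224.7,127.6)),(D,(339.6,312.0))]))
print('stand z=.09',plane(S,(224.7,127.6),.09),plane(D,(339.6,312.0),.09))
print('ptr tip',tri([(S,(384,186)),(D,(297,134))]))
s=r.get_state();T=R.from_quat(s['eef_rot']).as_matrix();print(T.round(4))
a=cv2.imread('pics/scene0.png')[145:285,240:400];b=cv2.imread('pics/side0.png')[120:260,270:395]
cv2.imwrite('pics/lid_s.png',cv2.resize(a,None,fx=5,fy=4.2,interpolation=2)[:588]);cv2.imwrite('pics/lid_d.png',cv2.resize(b,None,fx=5,fy=4.2,interpolation=2))
```

```text
cap (array([0.44956743, 0.30463571, 0.08756319]), np.float64(0.000759594932237736))
stand (array([ 0.50519951, -0.35352331,  0.09113153]), np.float64(0.0007789170146219504))
stand z=.09 [ 0.50356834 -0.35431291  0.09      ] [ 0.50614372 -0.35321493  0.09      ]
ptr tip (array([0.54561444, 0.14467911, 0.19359349]), np.float64(0.0014428860658491493))
[[-1.0e-04  1.0e+00 -1.6e-03]
 [ 1.0e+00  1.0e-04 -2.0e-04]
 [-2.0e-04 -1.6e-03 -1.0e+00]]
```

View pics/lid_d.png

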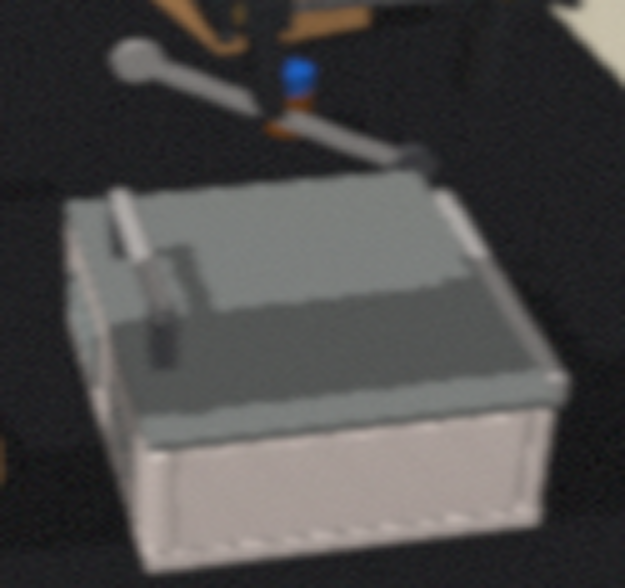

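View pics/lid_s.png

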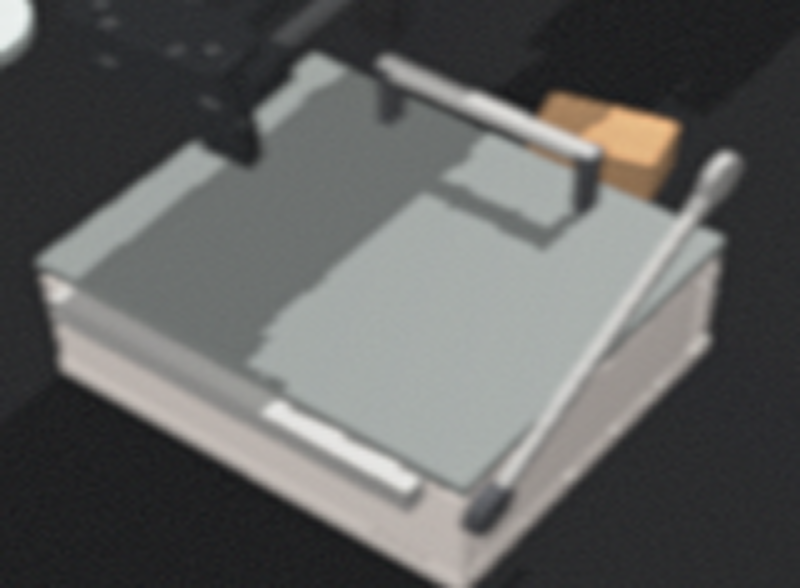

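The side crop shows the bar from (120,195) to (162,320) and the pointer from disc (135,61) to pivot (415,158). The scene crop shows the bar from (383,62) to (595,155), the pointer from disc (720,178) to pivot (487,505), and lid corners at (722,240), (465,490), (38,262) and (315,52). I'll convert these crop pixels to positions.

Run:
```python
from h import *
S,D=cam('scene'),cam('side')
f=lambda p:(240+p[0]/5-.4,145+p[1]/4.2-.4); g=lambda p:(270+p[0]/5-.4,120+p[1]/4.2-.4)
t=lambda n,p,q:(lambda X:(print(n,X[0].round(4),round(X[1],4)),X[0])[1])(tri([(S,f(p)),(D,g(q))]))
l=t('bar+y',(595,155),(120,195));m=t('bar-y',(383,62),(162,320));print('barmid',(l+m)/2,'len',np.linalg.norm(l-m))
T=t('tip',(720,178),(135,61));P=t('piv',(487,505),(415,158));d=P-T
print('len',np.linalg.norm(d),'ang',np.arcsin(-d[2]/np.linalg.norm(d)),'using tip h',np.arcsin((T[2]-.0955)/.185),'yaw',np.arctan2(d[1],d[0]))
c=[plane(S,f(p),.1005)[:2] for p in((722,240),(465,490),(38,262),(315,52))]
print(np.round(c,4));
for i,j in((0,1),(3,2)):print('yaw',np.arctan2(*(c[j]-c[i])[::-1]),np.linalg.norm(c[j]-c[i]))
for i,j in((3,0),(2,1)):print('yaw y',np.arctan2(*(c[j]-c[i])[::-1])-np.pi/2,np.linalg.norm(c[j]-c[i]))
print('ctr',np.mean(c,0))
```

```text
bar+y [0.5194 0.0732 0.1421] 0.0004
bar-y [ 0.5103 -0.0478  0.1382] 0.0008
barmid [0.5148805  0.01268664 0.14014998] len 0.12145232833787398
tip [0.5457 0.1452 0.1921] 0.0002
piv [0.7056 0.1357 0.1004] 0.0009
len 0.18453424706209695 ang 0.5200078039241197 using tip h 0.5496033411216427 yaw -0.05924532832892272
[[ 0.5066  0.1353]
 [ 0.7026  0.1241]
 [ 0.6891 -0.1133]
 [ 0.4895 -0.1034]]
yaw -0.05718930715305139 0.19636798679357806
yaw -0.04950982985077543 0.19990441432786954
yaw y -0.07162482897240663 0.23934402661166015
yaw y -0.05687138400823866 0.23778395497087917
ctr [0.59695143 0.01069417]
```

Careful with the scale: shifts go in shares of 750 mm and turns go in shares of pi/2 rad. That gives: 0.305 m is 0.4067, 0.26 m is 0.3467.

step_hand:
  segments: {"moves": [[1,0,-0.0667,0,0,0,0],[1,0,-0.1333,0,0,0,0],[1,0.0267,-0.1933,0,0,0,0],[1,0.08,-0.2267,0,0,0,0],[1,0.1467,-0.2333,0,0,0,0],[1,0.2133,-0.2333,0,0,0,0],[1,0.28,-0.2333,0,0,0,0],[1,0.3467,-0.2333,0,0,0,0],[1,0.4067,-0.2333,0,0,0,0],[1,0.4067,-0.2333,0,0,0,0]]}
  clamp_n: 25

```text
clock: 1.1
tool_pos: [0.4481, 0.3137, 0.2386]
eef_rot: [0.703, 0.711, 0.002, -0.002]
contact_force: [-0.1, -1.3, 0.7]
opening: 1.003
finger_force: 0.0
```

Run:
```python
from h import *
s=r.get_state();print(R.from_quat(s['eef_rot']).as_matrix().round(3))
c=cam('wrist');i=r.snapshot('wrist');cv2.imwrite('pics/w1.png',i[:,:,::-1]);b=blobs(i,(100,120,80),(125,255,255))[0];print(b)
for p,_ in b: print(plane(c,p,.095))
print(proj(c,[[.4505,.305,.095]]))
```

```text
[[-0.011  1.     0.   ]
 [ 1.     0.011  0.007]
 [ 0.007  0.    -1.   ]]
[(array([529.3, 156.5]), [516, 143, 34, 26, 292]), (array([320.8, 183.9]), [313, 182, 17, 6, 25]), (array([320.1, 201.8]), [306, 189, 28, 21, 69])]
[0.65880289 0.34921808 0.095     ]
[0.44991674 0.31901414 0.095     ]
[0.44941779 0.29997252 0.095     ]
[[321.19788165 197.13856762]]
```

View pics/w1.png

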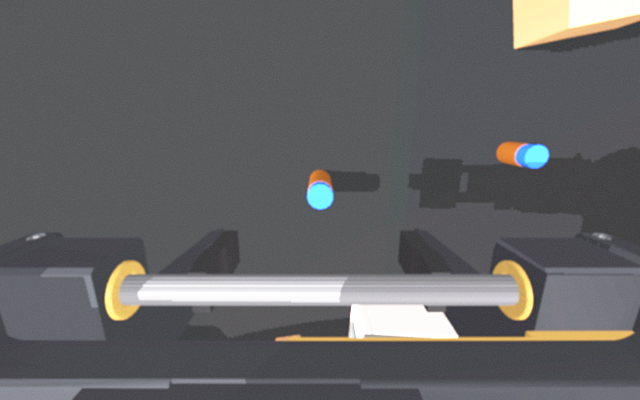

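The wrist view shows the cap top at about (320,196), which matches the estimate of (0.450, 0.305). The short vial is at (529,156), well clear. Now I'll descend and grip.

To row units: 0.197 m is 0.2627, 0.185 m is 0.2467.

step_hand:
  segments: {"moves": [[1,0,0,0,0,0,0],[1,0,0,0.0533,0,0,0],[1,0,0,0.1067,0,0,0],[1,0,0,0.16,0,0,0],[1,0,0,0.2133,0,0,0],[1,0,0,0.2467,0,0,0],[1,0,0,0.2627,0,0,0],[1,0,0,0.2627,0,0,0],[1,0,0,0.2627,0,0,0]]}
  clamp_n: 25

```text
clock: 2.05
tool_pos: [0.4509, 0.3045, 0.0427]
eef_rot: [0.708, 0.707, 0.001, 0.0]
contact_force: [-0.8, 0.3, -0.1]
opening: 1.002
finger_force: 0.0
```

step_hand:
  segments: {"moves": [[0,0,0,0,0,0,0],[0,0,0,0,0,0,0],[0,0,0,0,0,0,0],[0,0,0,0,0,0,0],[0,0,0,0,0,0,0],[0,0,0,0,0,0,0],[0,0,0,0,0,0,0],[0,0,0,0,0,0,0]]}
  clamp_n: 25

```text
clock: 2.85
tool_pos: [0.45, 0.305, 0.0417]
eef_rot: [0.707, 0.707, -0.0, 0.0]
contact_force: [0.4, -0.7, -1.1]
opening: 0.31
finger_force: 25.0
```

To row units: -0.25 m is -0.3333, -0.22 m is -0.2933.

step_hand:
  segments: {"moves": [[0,0,0,-0.0267,0,0,0],[0,0,0,-0.08,0,0,0],[0,0,0,-0.1333,0,0,0],[0,0,0,-0.1867,0,0,0],[0,0,0,-0.24,0,0,0],[0,0,0,-0.2933,0,0,0],[0,0,0,-0.3333,0,0,0],[0,-0.04,0,-0.3333,0,0,0],[0,-0.0933,0,-0.3333,0,0,0],[0,-0.1467,0,-0.3333,0,0,0]]}

```text
clock: 3.85
tool_pos: [0.4496, 0.1939, 0.2918]
eef_rot: [0.707, 0.708, 0.0, 0.0]
contact_force: [1.7, -1.4, -1.2]
opening: 0.311
finger_force: 25.0
```

step_hand:
  segments: {"moves": [[0,-0.0533,0,0,0,0,0],[0,-0.1067,0,0,0,0,0],[0,-0.16,0,0,0,0,0],[0,-0.2133,0.0067,0,0,0,0],[0,-0.2667,0.0133,0,0,0,0],[0,-0.32,0.02,0,0,0,0],[0,-0.3733,0.0267,0,0,0,0],[0,-0.4267,0.0333,0,0,0,0],[0,-0.48,0.04,0,0,0,0],[0,-0.5333,0.0467,0,0,0,0]]}

```text
clock: 4.85
tool_pos: [0.4846, -0.2066, 0.2916]
eef_rot: [0.707, 0.707, -0.0, -0.0]
contact_force: [2.1, 0.2, -0.9]
opening: 0.312
finger_force: 25.0
```

step_hand:
  segments: {"moves": [[0,-0.0533,0.0067,0,0,0,0],[0,-0.1067,0.016,0,0,0,0],[0,-0.16,0.0227,0,0,0,0],[0,-0.1867,0.0267,0,0,0,0],[0,-0.1987,0.0267,0,0,0,0],[0,-0.1987,0.0267,0,0,0,0],[0,-0.1987,0.0267,0.0667,0,0,0],[0,-0.1987,0.0267,0.1333,0,0,0],[0,-0.1987,0.0267,0.1733,0,0,0],[0,-0.1987,0.0267,0.1733,0,0,0]]}

```text
clock: 5.85
tool_pos: [0.5025, -0.3497, 0.1578]
eef_rot: [0.706, 0.708, -0.001, -0.005]
contact_force: [-0.2, 0.1, -0.3]
opening: 0.314
finger_force: 25.0
```

step_hand:
  segments: {"moves": [[0,0,0,0,0,0,0],[0,0,0,0,0,0,0],[0,0,0,0,0,0,0]]}

```text
clock: 6.15
tool_pos: [0.5064, -0.3544, 0.164]
eef_rot: [0.707, 0.707, 0.001, 0.002]
contact_force: [0.1, -0.2, -0.2]
opening: 0.308
finger_force: 25.0
```

Run:
```python
from h import *
ims=[]
for n,bx in(('scene',(180,60,280,170)),('side',(280,240,390,370))):
    i=r.snapshot(n);cv2.imwrite(f'pics/{n}2.png',i[:,:,::-1]);j=i[bx[1]:bx[3],bx[0]:bx[2],::-1]
    ims.append(cv2.resize(j,None,fx=3.6,fy=3.6,interpolation=2))
h=max(x.shape[0] for x in ims);o=np.hstack([cv2.copyMakeBorder(x,0,h-x.shape[0],0,0,0) for x in ims]);print(o.shape,ims[0].shape);cv2.imwrite('pics/p2.png',o)
```

```text
(468, 756, 3) (396, 360, 3)
```

View pics/p2.png

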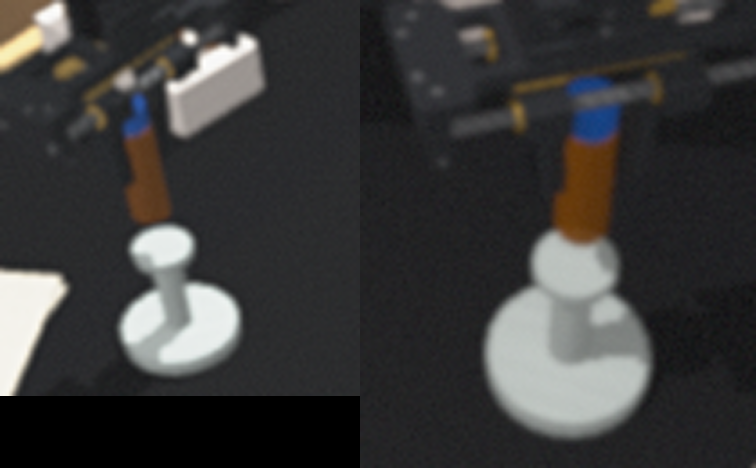

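The held vial hangs above the stand. In the crop, the vial's bottom centre is at about (150,207) in the scene view and (581,217) in the side view.

Run:
```python
from h import *
S,D=cam('scene'),cam('side')
f=lambda x,y:(180+x/3.6-.4,60+y/3.6-.4);g=lambda x,y:(280+(x-360)/3.6-.4,240+y/3.6-.4)
print('bottom',tri([(S,f(151,207)),(D,g(581,217))]))
print('stand',tri([(S,f(163,244)),(D,g(575,261))]))
a=cv2.imread('pics/scene2.png')[:,:,::-1];b=cv2.imread('pics/side2.png')[:,:,::-1]
A=((3,120,30),(20,255,220));p=blobs(a,*A,(205,85,235,125))[0];q=blobs(b,*A,(325,270,360,312))[0];print(p,q)
s=r.get_state();t=s['tool_pos'];print(t)
for c,P in((S,(.5052,-.3537)),(D,(.5052,-.3537))): print(proj(c,[[*P,.09],[*P,.123],[*P,.155],[*P,.195]]).round(1).tolist())
```

```text
bottom (array([ 0.50607964, -0.35455042,  0.12737598]), np.float64(0.0003074411129295597))
stand (array([ 0.50448042, -0.3536428 ,  0.09129285]), np.float64(0.0008961434532898006))
[(array([220.2, 110.1]), [215, 97, 12, 25, 215])] [(array([342.3, 292.6]), [333, 278, 19, 29, 403])]
[ 0.50583427 -0.35438699  0.16336045]
[[224.5, 128.0], [222.2, 118.4], [219.9, 108.6], [217.0, 95.9]]
[[339.2, 312.3], [340.1, 301.1], [341.0, 289.7], [342.2, 274.6]]
```

To row units: 0.029 m is 0.0387, 0.028 m is 0.0373.

step_hand:
  segments: {"moves": [[0,0,-0.0013,0.0133,0,0,0],[0,0,-0.0013,0.024,0,0,0],[0,0,-0.0013,0.032,0,0,0],[0,0,-0.0013,0.036,0,0,0],[0,0,-0.0013,0.0373,0,0,0],[0,0,-0.0013,0.0387,0,0,0],[0,0,-0.0013,0.0387,0,0,0],[0,0,-0.0013,0.0387,0,0,0]]}

```text
clock: 7.05
tool_pos: [0.5042, -0.3541, 0.1329]
eef_rot: [0.707, 0.707, 0.0, 0.0]
contact_force: [-0.3, 0.3, -0.2]
opening: 0.308
finger_force: 25.0
```

To row units: 0.002 m is 0.0027, 0.001 m is 0.0013.

step_hand:
  segments: {"moves": [[0,0,0,0.0013,0,0,0],[0,0,0,0.0013,0,0,0],[0,0,0,0.0027,0,0,0],[0,0,0,0.0027,0,0,0]]}

```text
clock: 7.45
tool_pos: [0.5041, -0.3541, 0.1316]
eef_rot: [0.707, 0.707, -0.0, 0.0]
contact_force: [-2.0, 0.4, 6.6]
opening: 0.308
finger_force: 25.0
```

step_hand:
  segments: {"moves": [[0,0,0,0,0,0,0],[0,0,0,0,0,0,0]]}

```text
clock: 7.65
tool_pos: [0.5041, -0.3541, 0.1316]
eef_rot: [0.707, 0.707, -0.0, 0.0]
contact_force: [-1.4, 1.1, 5.3]
opening: 0.312
finger_force: 25.0
```

step_hand:
  segments: {"moves": [[0,0,0,-0.0007,0,0,0],[0.4,0,0,-0.0007,0,0,0],[0.5,0,0,-0.0007,0,0,0],[0.7,0,0,-0.0007,0,0,0],[1,0,0,-0.0007,0,0,0],[1,0,0,-0.0007,0,0,0],[1,0,0,-0.0007,0,0,0],[1,0,0,-0.0267,0,0,0],[1,0,0,-0.0667,0,0,0],[1,0,0,-0.12,0,0,0]]}

```text
clock: 8.65
tool_pos: [0.5029, -0.3533, 0.2202]
eef_rot: [0.707, 0.707, -0.0, -0.002]
contact_force: [-0.5, -1.3, -0.2]
opening: 0.997
finger_force: 0.0
```

step_hand:
  segments: {"moves": [[1,0,0,-0.0533,0,0,0],[1,0,0,-0.08,0,0,0],[1,0,0,-0.08,0,0,0],[1,0,0,-0.08,0,0,0]]}

```text
clock: 9.05
tool_pos: [0.5037, -0.3538, 0.2803]
eef_rot: [0.707, 0.707, -0.0, -0.0]
contact_force: [-0.4, -0.2, -0.9]
opening: 0.999
finger_force: 0.0
```

Run:
```python
from h import *
S,D=cam('scene'),cam('side');P=[]
A=((3,120,30),(20,255,220));B=((100,120,80),(125,255,255))
ims={n:r.snapshot(n) for n in('scene','side')}
for n,i in ims.items(): cv2.imwrite(f'pics/{n}3.png',i[:,:,::-1])
for nm,m in(('amber',A),('cap',B)):
    p=blobs(ims['scene'],*m,(200,70,250,140))[0];q=blobs(ims['side'],*m,(315,250,365,330))[0];print(nm,p,q)
    p,q=[max(k,key=lambda e:e[1][4])[0] for k in(p,q)];print(tri([(S,p),(D,q)]))
```

```text
amber [(array([224.6,  73.2]), [217, 70, 14, 9, 61]), (array([222. , 117.7]), [215, 107, 14, 23, 210])] [(array([339.6, 303. ]), [332, 290, 17, 28, 357])]
(array([ 0.50297327, -0.35693971,  0.1222976 ]), np.float64(0.00020152878352421808))
cap [(array([218.2, 100.4]), [212, 95, 13, 12, 128])] [(array([341.2, 281.6]), [333, 273, 18, 18, 249])]
(array([ 0.50342836, -0.35540322,  0.17923359]), np.float64(0.00017572384387281237))
```

Both cap and amber are centred on the stand and upright. Next is the lid: move over the bar with a yaw of -0.058.

To row units: 0.368 m is 0.4907, 0.012 m is 0.016, 0.058 rad is 0.0369.

step_hand:
  segments: {"moves": [[1,0.0667,0,0,0,0,0],[1,0.1333,0.0027,0,0,0,0.0127],[1,0.2,0.0053,0,0,0,0.0255],[1,0.2667,0.008,0,0,0,0.0369],[1,0.3333,0.0133,0,0,0,0.0369],[1,0.4,0.016,0,0,0,0.0369],[1,0.4533,0.016,0,0,0,0.0369],[1,0.4907,0.016,0,0,0,0.0369],[1,0.4907,0.016,0,0,0,0.0369],[1,0.4907,0.016,0,0,0,0.0369]]}

```text
clock: 10.15
tool_pos: [0.5153, 0.0139, 0.2796]
eef_rot: [0.727, 0.687, -0.001, -0.001]
contact_force: [-0.5, -0.4, -0.2]
opening: 1.0
finger_force: 0.0
```

step_hand:
  segments: {"moves": [[1,0,0,0,0,0,0],[1,0,0,0,0,0,0]]}

```text
clock: 10.35
tool_pos: [0.5158, 0.0121, 0.2803]
eef_rot: [0.728, 0.685, -0.001, 0.0]
contact_force: [-0.1, -0.5, 0.1]
opening: 1.004
finger_force: 0.0
```

Run:
```python
from h import *
c=cam('wrist');i=r.snapshot('wrist')
u=np.array([np.sin(.058),np.cos(.058),0]);m=np.array([.516,.014,.1405])
print(proj(c,[m+u*.06,m-u*.06,m]).round(1).tolist())
v=cv2.imread('pics/scene3.png')[80:180,180:280];v=cv2.resize(v,None,fx=3,fy=3);v2=cv2.imread('pics/side3.png')[250:350,290:390];v2=cv2.resize(v2,None,fx=3,fy=3)
w=cv2.resize(i[:,:,::-1],(480,300));o=np.vstack([np.hstack([v,v2]),cv2.copyMakeBorder(w,0,0,0,120,0)]);cv2.imwrite('pics/w4.png',o);cv2.imwrite('pics/w4f.png',i[:,:,::-1])
```

```text
[[318.9, 126.0], [319.3, 241.7], [319.1, 187.0]]
```

View pics/w4.png

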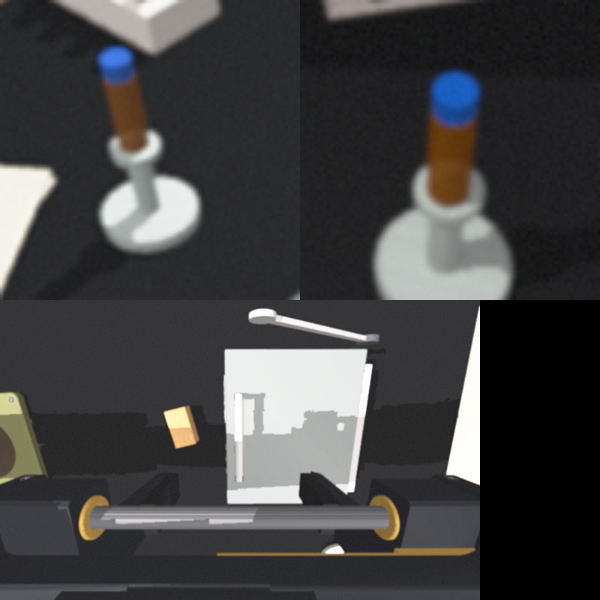

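The vial stands upright and central on the stand. The wrist view shows the bar at x≈318.7, from y≈124 to 243 in full-size pixels, as predicted. Descend and grip.

To row units: 0.156 m is 0.208, 0.145 m is 0.1933.

step_hand:
  segments: {"moves": [[1,0,0,0.0533,0,0,0],[1,0,0,0.1067,0,0,0],[1,0,0,0.16,0,0,0],[1,0,0,0.1933,0,0,0],[1,0,0,0.208,0,0,0],[1,0,0,0.208,0,0,0],[1,0,0,0.208,0,0,0]]}
  clamp_n: 10

```text
clock: 11.1
tool_pos: [0.5169, 0.0137, 0.1256]
eef_rot: [0.728, 0.686, 0.001, 0.001]
contact_force: [-0.0, 0.3, 0.3]
opening: 0.998
finger_force: 0.0
```

step_hand:
  segments: {"moves": [[0,0,0,0,0,0,0],[0,0,0,0,0,0,0],[0,0,0,0,0,0,0],[0,0,0,0,0,0,0],[0,0,0,0,0,0,0],[0,0,0,0,0,0,0],[0,0,0,0,0,0,0],[0,0,0,0,0,0,0],[0,0,0,0,0,0,0]]}
  clamp_n: 10

```text
clock: 12.0
tool_pos: [0.516, 0.014, 0.1247]
eef_rot: [0.727, 0.686, -0.0, 0.0]
contact_force: [-1.2, -0.2, 0.8]
opening: 0.21
finger_force: 0.0
```

Run:
```python
from h import *
from scipy.optimize import least_squares
S,D=cam('scene'),cam('side')
# pointer edges: bright thin bar; fit centre line per view from images 0 / wrist full
def line(img,p,q,hw=5,th=None):
    p,q=np.array(p,float),np.array(q,float);d=(q-p)/np.linalg.norm(q-p);n=np.array([-d[1],d[0]]);L=np.linalg.norm(q-p)
    g=cv2.cvtColor(img,cv2.COLOR_RGB2GRAY).astype(np.float32);t=np.arange(-hw,hw+.1,.25);out=[]
    for s in np.arange(0,L,1.):
        c=p+d*s;xy=(c+t[:,None]*n).astype(np.float32)
        v=cv2.remap(g,xy[:,0],xy[:,1],cv2.INTER_LINEAR)[:,0];w=np.clip(v-(v.min()+v.max())/2,0,None)
        if v.max()-v.min()>40: out.append(c+n*(w@t)/w.sum())
    vx,vy,x,y=cv2.fitLine(np.array(out,np.float32),cv2.DIST_HUBER,0,.01,.01).ravel()
    res=np.abs((np.array(out)-[x,y])@[-vy,vx]);return np.array([x,y]),np.array([vx,vy]),len(out),res.mean()
a=cv2.imread('pics/scene0.png')[:,:,::-1];b=cv2.imread('pics/side0.png')[:,:,::-1]
f=lambda p:np.array((240+p[0]/5-.4,145+p[1]/4.2-.4)); g=lambda p:np.array((270+p[0]/5-.4,120+p[1]/4.2-.4))
N=[]
for im,c,p,q in((a,S,f((690,220)),f((640,290))),(a,S,f((600,345)),f((520,455))),(b,D,g((165,70)),g((245,103))),(b,D,g((310,122)),g((385,152)))):
    x,v,n,e=line(np.ascontiguousarray(im),p,q);print(x.round(1),np.arctan2(v[1],v[0]).round(4),n,e.round(2))
    n1=np.cross(ray(c,x-8*v)[1],ray(c,x+8*v)[1]);N.append(n1/np.linalg.norm(n1))
N=np.array(N)
for i in(0,1):
  for j in(2,3):
    d=np.cross(N[i],N[j]);d/=np.linalg.norm(d);d*=np.sign(d[0]);print('ang',np.arcsin(-d[2]),'yaw',np.arctan2(d[1],d[0]))
# constrained: yaw known
yaw=-.058
for k in range(4):
    h=np.array([np.cos(yaw),np.sin(yaw),0]);print('view',k,'ang w/ yaw',np.arctan2(N[k]@h,N[k][2]) )
```

```text
[370.3 206.6] -1.0266 20 0.11
[350.6 239.8] -1.0509 31 0.19
[310.1 139.9] 0.4287 18 0.05
[339.  153.1] 0.4302 17 0.08
ang 0.5514137514105265 yaw -0.07474668248839064
ang 0.552765758683741 yaw -0.07526409825764678
ang 0.5607633144533111 yaw -0.047331772846781375
ang 0.562102046975826 yaw -0.047821219388917195
view 0 ang w/ yaw -2.6352222626641337
view 1 ang w/ yaw -2.5521830009691375
view 2 ang w/ yaw -2.5844146799695604
view 3 ang w/ yaw -2.582901409053655
```

The pointer angle comes out at about 0.556 rad. I'll tighten the grip, then lift along the arc with the tool kept vertical so the bar turns in the pads.

step_hand:
  segments: {"moves": [[0,0,0,0,0,0,0],[0,0,0,0,0,0,0],[0,0,0,0,0,0,0],[0,0,0,0,0,0,0],[0,0,0,0,0,0,0]]}
  clamp_n: 30

```text
clock: 12.5
tool_pos: [0.5156, 0.014, 0.1247]
eef_rot: [0.727, 0.686, -0.0, -0.0]
contact_force: [-1.5, 0.4, -0.2]
opening: 0.121
finger_force: 29.9
```

step_hand:
  segments: {"moves": [[0,0,0.0037,-0.012,0,0,0],[0,0,0.0079,-0.0236,0,0,0],[0,0,0.0127,-0.0351,0,0,0],[0,0,0.018,-0.0464,0,0,0],[0,0,0.018,-0.0464,0,0,0],[0,0,0.018,-0.0464,0,0,0]]}

```text
clock: 13.1
tool_pos: [0.5286, 0.0133, 0.1596]
eef_rot: [0.727, 0.686, -0.001, -0.0]
contact_force: [-4.4, 1.4, -5.1]
opening: 0.123
finger_force: 30.0
```

To row units: -0.0527 m is -0.0703, -0.0454 m is -0.0605.

step_hand:
  segments: {"moves": [[0,0,0.0061,-0.0111,0,0,0],[0,0,0.0124,-0.0216,0,0,0],[0,0,0.0196,-0.0319,0,0,0],[0,0,0.0269,-0.0419,0,0,0],[0,0,0.0349,-0.0513,0,0,0],[0,0,0.0433,-0.0605,0,0,0],[0,0,0.0533,-0.0703,0,0,0],[0,0,0.0533,-0.0703,0,0,0],[0,0,0.0533,-0.0703,0,0,0],[0,0,0.0533,-0.0703,0,0,0]]}

```text
clock: 14.1
tool_pos: [0.566, 0.011, 0.2125]
eef_rot: [0.727, 0.686, -0.003, -0.002]
contact_force: [-11.0, 0.8, 2.3]
opening: 0.122
finger_force: 30.0
```

Run:
```python
from h import *
o=[]
for n,bx in(('scene',(235,135,405,285)),('side',(265,100,395,265))):
    i=r.snapshot(n)[:,:,::-1];cv2.imwrite(f'pics/{n}5.png',i);o.append(cv2.resize(i[bx[1]:bx[3],bx[0]:bx[2]],None,fx=2.6,fy=2.6,interpolation=2))
h=max(x.shape[0] for x in o);o=np.hstack([cv2.copyMakeBorder(x,0,h-x.shape[0],0,0,0) for x in o]);print(o.shape);cv2.imwrite('pics/l5.png',o)
i=r.snapshot('wrist');cv2.imwrite('pics/w5.png',i[:,:,::-1])
```

```text
(429, 780, 3)
```

View pics/l5.png

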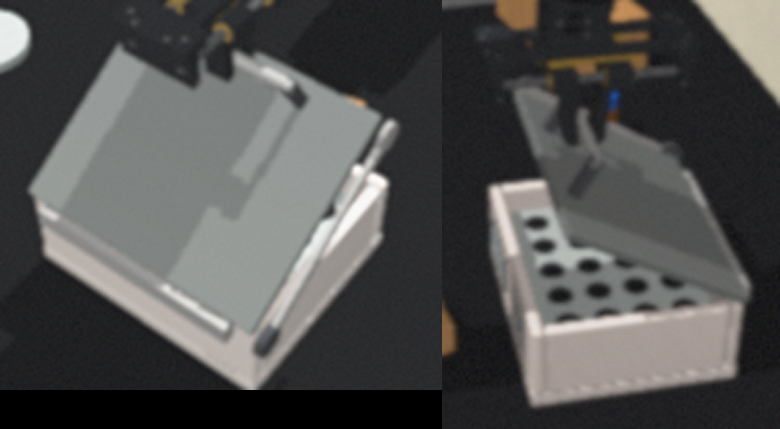

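The lid is up, and the scene crop shows its +y edge, from (380,118) to (250,330), about parallel to the pointer. The side crop shows the near edge from (566,240) to (745,298). I'll measure the lid and pointer angles by fitting line segments.

Create ang.py:
```python
from h import *
import sys
k=sys.argv[1];yaw=-.058
h=np.array([np.cos(yaw),np.sin(yaw),0]);l=np.array([-np.sin(yaw),np.cos(yaw),0]);z=np.array([0,0,1.])
H=np.array([.597,.0107,.0905])+.1*h
def pt(th,x,y,zz,o=H): return o+(x*np.cos(th)+zz*np.sin(th))*h+y*l+(-x*np.sin(th)+zz*np.cos(th))*z
P=H+.132*l+.005*z;th=.556
lines={'lid+y top':[pt(th,-.2,.12,.01),pt(th,0,.12,.01)],'lid-y top':[pt(th,-.2,-.12,.01),pt(th,0,-.12,.01)],'lid-y bot':[pt(th,-.2,-.12,0),pt(th,0,-.12,0)],
'ptr top':[pt(th,-.17,0,.005,P),pt(th,-.01,0,.005,P)],'ptr bot':[pt(th,-.17,0,-.005,P),pt(th,-.01,0,-.005,P)]}
ls=cv2.createLineSegmentDetector()
for n in('scene','side','wrist'):
    fn={'wrist':f'pics/w{k}.png'}.get(n,f'pics/{n}{k}.png');g=cv2.imread(fn,0);c=cam(n)
    seg=ls.detect(g)[0][:,0]
    for nm,(A,B) in lines.items():
        a,b=proj(c,[A,B]);d=(b-a)/np.linalg.norm(b-a);m=np.array([-d[1],d[0]])
        for s in seg:
            p,q=s[:2],s[2:];L=np.linalg.norm(q-p)
            if L<18 or max(abs((p-a)@m),abs((q-a)@m))>5: continue
            t=sorted([(p-a)@d,(q-a)@d])
            if t[0]<-6 or t[1]>np.linalg.norm(b-a)+6: continue
            N=np.cross(ray(c,p)[1],ray(c,q)[1])
            # d = cos*h - sin*z, N.d=0
            an=np.arctan2(N@h,N@z);an=(an+np.pi/2)%np.pi-np.pi/2
            # sensitivity to yaw
            h2=np.array([np.cos(yaw+.01),np.sin(yaw+.01),0]);a2=(np.arctan2(N@h2,N@z)+np.pi/2)%np.pi-np.pi/2
            print(n,nm,'len',L.round(),'off',((p+q)/2-a)@m.round(1),'ang',an.round(4),'d/0.01yaw',(a2-an).round(4))
```

```bash
python3 ang.py 5
```

Run:
```python
from h import *
S,D=cam('scene'),cam('side')
f=lambda x,y:(235+x/2.6-.3,135+y/2.6-.3);g=lambda x,y:(265+(x-442)/2.6-.3,100+y/2.6-.3)
for n,p,q in(('front+y',(381,117),(516,91)),('front-y',(121,45),(566,235))):print(n,tri([(S,f(*p)),(D,g(*q))]))
```

```text
scene lid+y top len 45.0 off 0.5014800120227285 ang 0.5629 d/0.01yaw -0.0265
scene lid+y top len 20.0 off 0.40679464825319656 ang 0.5527 d/0.01yaw -0.0264
scene lid+y top len 22.0 off 1.8178725291125737 ang 0.7166 d/0.01yaw -0.0233
scene lid+y top len 27.0 off 3.8527144480578883 ang 0.5463 d/0.01yaw -0.0262
scene lid-y top len 66.0 off 1.8675418283634961 ang 0.5335 d/0.01yaw -0.014
scene lid-y bot len 66.0 off 4.244686487206071 ang 0.5335 d/0.01yaw -0.014
scene ptr top len 45.0 off 6.1457906323363325 ang 0.5629 d/0.01yaw -0.0265
scene ptr top len 25.0 off -2.0185861987183547 ang 0.2906 d/0.01yaw -0.03
scene ptr top len 43.0 off 1.070813520519927 ang 0.6822 d/0.01yaw -0.0252
scene ptr bot len 25.0 off -0.521165297993301 ang 0.2906 d/0.01yaw -0.03
scene ptr bot len 43.0 off 2.5682344212449806 ang 0.6822 d/0.01yaw -0.0252
side lid+y top len 25.0 off -1.5513904583743363 ang 0.5175 d/0.01yaw 0.0036
side ptr top len 25.0 off -0.23762202464062587 ang 0.5175 d/0.01yaw 0.0036
side ptr bot len 25.0 off -3.684166405065642 ang 0.5175 d/0.01yaw 0.0036
wrist ptr top len 109.0 off -7.1968474512319105 ang 0.5527 d/0.01yaw 0.0181
wrist ptr bot len 139.0 off 7.530271135984599 ang 0.5491 d/0.01yaw 0.0203
front+y (array([0.53446663, 0.13369182, 0.19782625]), np.float64(0.0006919783267327908))
front-y (array([ 0.54196366, -0.09923142,  0.17569221]), np.float64(0.021276615314027494))
```

```bash
sed -i 's/>5: continue/>(5 if len(sys.argv)<3 else float(sys.argv[2])): continue/' ang.py; python3 ang.py 5 14 | grep -E "side lid|scene lid-y top|wrist lid"
```

Run:
```python
from h import *
D=cam('side');g=cv2.imread('pics/side5.png',0);seg=cv2.createLineSegmentDetector().detect(g)[0][:,0]
for s in seg:
    L=np.hypot(s[0]-s[2],s[1]-s[3])
    if L>14 and 285<min(s[0],s[2]) and max(s[0],s[2])<390 and 125<min(s[1],s[3]) and max(s[1],s[3])<225: print(s.round(1),L.round())
import pathlib
i=cv2.imread('pics/side5.png')[125:225,285:390];cv2.imwrite('pics/z.png',cv2.resize(i,None,fx=5.7,fy=5.7,interpolation=2))
```

```text
scene lid-y top len 66.0 off 1.8675418283634961 ang 0.5335 d/0.01yaw -0.014
side lid+y top len 25.0 off -1.5513904583743363 ang 0.5175 d/0.01yaw 0.0036
wrist lid+y top len 245.0 off 6.751731151138458 ang 0.5325 d/0.01yaw 0.0241
wrist lid+y top len 139.0 off -8.50609698912033 ang 0.5491 d/0.01yaw 0.0203
wrist lid+y top len 28.0 off -8.274136835540617 ang 0.5174 d/0.01yaw 0.0217
[339.5 220.1 304.4 224.5] 35.0
[368.3 216.9 338.  220.5] 31.0
[383.6 209.2 359.5 163.7] 51.0
[353.7 156.1 330.3 146.5] 25.0
[290.4 133.2 302.6 166.3] 35.0
[315.3 141.7 318.3 155.9] 14.0
[291.1 200.1 296.2 217.9] 19.0
[357.2 196.1 309.  179.3] 51.0
[342.9 168.8 358.4 175. ] 17.0
[373.3 202.7 357.8 196.4] 17.0
```

View pics/z.png

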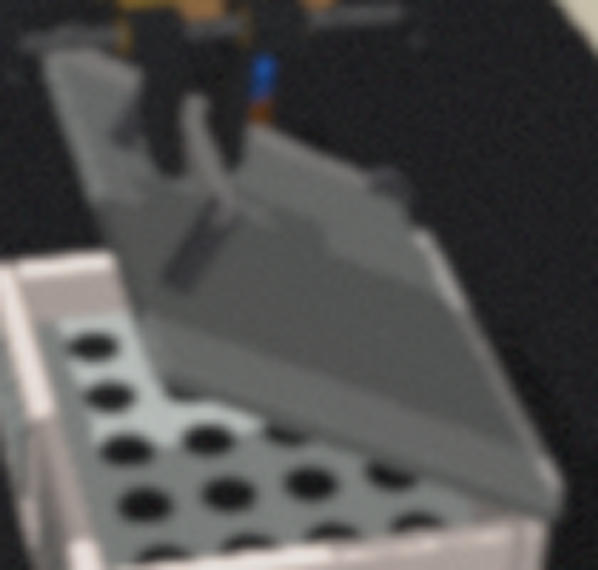

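The zoom shows the lid's near (-y) upper edge from about (137,310) to (504,443), which is (309,179) to (373,203) in the full picture. The far edge runs from (260,125) to (390,178) in the zoom.

Run:
```python
from h import *
D=cam('side')
for s in([309,179.3,357.2,196.1],[309,179.3,373.3,202.7],[330.3,146.5,353.7,156.1]):
  for yaw in(-.058,-.05):
    h=np.array([np.cos(yaw),np.sin(yaw),0]);N=np.cross(ray(D,s[:2])[1],ray(D,s[2:])[1])
    print(s,yaw,(np.arctan2(N@h,N[2])+np.pi/2)%np.pi-np.pi/2)
yaw=-.058;h=np.array([np.cos(yaw),np.sin(yaw),0]);l=np.array([-h[1],h[0],0]);H=np.array([.597,.0107,.0905])+.1*h
for th in(.5,.53,.56):
  q=lambda x,y,z:H+(x*np.cos(th)+z*np.sin(th))*h+y*l+np.array([0,0,-x*np.sin(th)+z*np.cos(th)])
  print(th,[proj(D,[q(*p)]).round(1).tolist()[0] for p in((-.2,-.12,.01),(0,-.12,.01),(-.2,.12,.01),(0,.12,.01))],[proj(cam('scene'),[q(-.2,.12,.01)]).round(1).tolist()])
print('front+y seen side',(265+(516-442)/2.6-.3,100+91/2.6-.3),'scene',(235+381/2.6-.3,135+117/2.6-.3))
print(r.get_state()['tool_pos'],r.get_state()['contact_force'])
```

```text
[309, 179.3, 357.2, 196.1] -0.058 0.5079916185640041
[309, 179.3, 357.2, 196.1] -0.05 0.5117411902295812
[309, 179.3, 373.3, 202.7] -0.058 0.5219184851444894
[309, 179.3, 373.3, 202.7] -0.05 0.525585117396421
[330.3, 146.5, 353.7, 156.1] -0.058 0.5169777653282108
[330.3, 146.5, 353.7, 156.1] -0.05 0.519846577029079
0.5 [[312.2, 190.0], [383.2, 213.3], [292.9, 135.6], [354.6, 159.4]] [[[382.0, 180.2]]]
0.53 [[313.7, 188.0], [383.3, 213.4], [294.1, 133.8], [354.7, 159.4]] [[[381.4, 179.5]]]
0.56 [[315.2, 186.0], [383.4, 213.4], [295.3, 132.0], [354.8, 159.5]] [[[380.8, 178.8]]]
front+y seen side (293.16153846153844, 134.7) scene (381.23846153846154, 179.7)
[0.56599592 0.01104976 0.212494  ] [-11.45357788   1.27643545   2.75672672]
```

The estimates put the lid at about 0.525 rad and the pointer at about 0.554. I'll raise it slightly and measure again.

Careful with the scale: shifts go in shares of 750 mm and turns go in shares of pi/2 rad. That gives: -0.0043 m is -0.0057, 0.0024 m is 0.0032.

step_hand:
  segments: {"moves": [[0,0,0.0016,-0.0027,0,0,0],[0,0,0.0032,-0.0057,0,0,0],[0,0,0.0032,-0.0057,0,0,0],[0,0,0.0032,-0.0057,0,0,0],[0,0,0.0032,-0.0057,0,0,0]]}

```text
clock: 14.75
tool_pos: [0.5703, 0.0108, 0.2167]
eef_rot: [0.727, 0.686, -0.001, -0.001]
contact_force: [-6.4, 0.3, -1.8]
opening: 0.122
finger_force: 30.0
```

Run:
```python
from h import *
for n in('scene','side','wrist'): cv2.imwrite('pics/w6.png' if n=='wrist' else f'pics/{n}6.png',r.snapshot(n)[:,:,::-1])
```

```bash
python3 ang.py 6 12 | grep -E "wrist|side|scene lid"
```

```text
scene lid+y top len 45.0 off 0.7372389841906966 ang 0.5792 d/0.01yaw -0.0262
scene lid+y top len 19.0 off -7.962449736512428 ang 0.5102 d/0.01yaw -0.0287
scene lid+y top len 25.0 off -7.720118803895241 ang 0.3082 d/0.01yaw -0.03
scene lid+y top len 19.0 off 0.9426695872180408 ang 0.5682 d/0.01yaw -0.0261
scene lid+y top len 43.0 off -4.528636259949927 ang 0.689 d/0.01yaw -0.025
scene lid+y top len 26.0 off 4.049092011534448 ang 0.571 d/0.01yaw -0.0257
scene lid-y top len 65.0 off 2.4495318796330245 ang 0.564 d/0.01yaw -0.0137
scene lid-y bot len 65.0 off 4.826676538475603 ang 0.564 d/0.01yaw -0.0137
side lid+y top len 24.0 off -1.6536487591555886 ang 0.509 d/0.01yaw 0.0036
side lid-y top len 58.0 off -7.973256721140883 ang 0.5581 d/0.01yaw 0.0042
side lid-y bot len 58.0 off -11.989180335322672 ang 0.5581 d/0.01yaw 0.0042
side ptr top len 24.0 off -0.33988032542187624 ang 0.509 d/0.01yaw 0.0036
side ptr bot len 24.0 off -3.786424705846891 ang 0.509 d/0.01yaw 0.0036
wrist lid+y top len 237.0 off 3.152812178936909 ang 0.5636 d/0.01yaw 0.0233
wrist lid+y top len 21.0 off -7.366470352801372 ang 0.5246 d/0.01yaw 0.022
wrist lid+y top len 32.0 off -9.208331076296856 ang 0.5162 d/0.01yaw 0.0224
wrist lid+y top len 25.0 off -4.974733034762432 ang 0.0081 d/0.01yaw 0.0282
wrist ptr top len 121.0 off -8.205669286781031 ang 0.5532 d/0.01yaw 0.0187
wrist ptr top len 21.0 off 0.663962480491918 ang 0.5246 d/0.01yaw 0.022
wrist ptr top len 144.0 off 6.4532950610583235 ang 0.5409 d/0.01yaw 0.0213
wrist ptr bot len 144.0 off 6.671680639701179 ang 0.5409 d/0.01yaw 0.0213
wrist ptr bot len 32.0 off 6.94579739423304 ang 0.5162 d/0.01yaw 0.0224
```

The lid is now at about 0.564 rad and the pointer at about 0.552, so I'll lower it by 0.01.

To row units: -0.0014 m is -0.0019, 0.0013 m is 0.0017.

step_hand:
  segments: {"moves": [[0,0,-0.0009,0.0009,0,0,0],[0,0,-0.0019,0.0017,0,0,0],[0,0,-0.0019,0.0017,0,0,0],[0,0,-0.0019,0.0017,0,0,0],[0,0,-0.0019,0.0017,0,0,0],[0,0,-0.0019,0.0017,0,0,0]]}

```text
clock: 15.5
tool_pos: [0.5689, 0.0108, 0.2153]
eef_rot: [0.727, 0.686, -0.001, -0.001]
contact_force: [-6.6, 0.5, -2.6]
opening: 0.126
finger_force: 30.0
```

Run:
```python
from h import *
for n in('scene','side','wrist'): cv2.imwrite('pics/w7.png' if n=='wrist' else f'pics/{n}7.png',r.snapshot(n)[:,:,::-1])
a=cv2.imread('pics/scene7.png')[:,:,::-1];b=cv2.imread('pics/side7.png')[:,:,::-1];S,D=cam('scene'),cam('side')
A=((3,120,30),(20,255,220));p=blobs(a,*A,(200,90,250,140))[0];q=blobs(b,*A,(315,250,365,330))[0];print('vial',tri([(S,p[0][0]),(D,q[0][0])]))
```

```bash
python3 ang.py 7 12 | grep -E "wrist|side lid-y top|scene lid-y top"|grep -E "len (1..|2[0-9][0-9]|5.|6.)\.0"
```

```text
vial (array([ 0.50307334, -0.35682897,  0.1221017 ]), np.float64(0.00014876324204647217))
scene lid-y top len 65.0 off 2.2717654611759954 ang 0.555 d/0.01yaw -0.0138
side lid-y top len 57.0 off -7.655461921336195 ang 0.5474 d/0.01yaw 0.0043
wrist lid+y top len 241.0 off 4.36993629783035 ang 0.5531 d/0.01yaw 0.0236
wrist ptr top len 111.0 off -7.76565702041885 ang 0.5551 d/0.01yaw 0.0184
wrist ptr top len 140.0 off 6.27046625533799 ang 0.5558 d/0.01yaw 0.0206
wrist ptr bot len 111.0 off -4.592446178433722 ang 0.5551 d/0.01yaw 0.0184
wrist ptr bot len 140.0 off 6.888135105135614 ang 0.5558 d/0.01yaw 0.0206
```

The wrist view puts the lid at 0.553 rad and the pointer at 0.555, so they match. The vial hasn't moved, so I'm handing in.

```bash
python3 -c "
from plant import r
print(r.get_state()['clock'],r.finish_job())"
```

```text
the job is handed in; nothing more can be done
15.65 None
```

I handed the job in at 15.65 s: the vial stands upright on the stand (centred to about 2 mm by my measurement) and released, and the arm is holding the lid at about 0.553 rad against the pointer's 0.555; no verdict came back.

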